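Find the socket key that fits the slicer nut

ROBOT

A 7-joint arm with a two-finger parallel gripper is mounted at the origin on a cart in front of the work surface, level with it; the furniture and walls round the work are solid. World frame = base frame: x ahead of the robot, y to its left, z up, the work surface at z = 0. Lengths are in m, angles in rad, forces in N, time in s.
With the tool pointing down it reaches from about 0.4 to 0.85 m from the base axis. Payload 4.5 kg.
Tool frame: the origin (TCP) lies on the centre line of the jaws, within the pads' length; the fingertips stand 8 mm ahead of it and the grasp point (between the pads) lies 11 mm behind it; z points along the fingers, x is the direction in which the jaws open and shut, and the axes are right-handed (so a half turn about z gives the same grasp; the last joint's range is limited). The gripper opens to 88 mm and grips with 3 to 60 N. Pads are 18 mm wide; open, the fingers measure 123 mm over their backs; the gripper's body (75 mm by 187 mm) begins 45 mm behind the grasp point.
Start: joints at [1.174, 0.689, -0.195, 1.565, 0.157, 0.902, -0.215], TCP at [0.261, -0.568, 0.247] pointing down, gripper open.
Joint ranges: [-3.01, 3.01], [-0.46, 2.08], [-1.47, 1.51], [0.13, 2.56], [-1, 4.14], [0.04, 2.09], [-2.66, 2.66]. Speed limits (rad/s): [2.57, 2.57, 3.14, 3.14, 3.14, 3.14, 3.14].

INTERFACE

Orientations are given as a unit quaternion [x, y, z, w].
In Python, from plant import r gives the robot as it stands.
- The arm moves only by the shell command python3 -m pendant 'ROWS' [FORCE]. ROWS is JSON, a list of rows, each a list of 3 entries, a list of its own where there are three numbers: the turn, a rotation vector about the tool's x, y, z in rad, then the shift along the tool's x, y, z in m, then the opening, from 0 (shut) to 1 (fully open). In form: [[[wx, wy, wz], [tx, ty, tz], claw], ...]. A call has 1 to 10 rows; each row is the pose to reach, as a shift and turn from the pose commanded when the call began, along the tool's axes at that moment; what a row does not reach only later rows make up. A row lasts 1/10 s, in which the tool goes at most 50 mm and 8.59 degrees, less where a joint would pass 70% of its speed; a pose out of reach is approached as far as the arm can. A call with a gripper value outside its range is refused whole. The fingers move at their own pace and stop on an object; FORCE is the grip in N (left out, the last holds). Time passes only in rows, so rows that repeat a pose let the fingers close. It gives the time, the measured TCP pose, the force and the opening at its end, in the units of the state.
- r.get_state(): the state, without advancing time (a new reading comes with each control period).
- r.snapshot(name): name is "scene" or "top" or "wrist"; returns a dict with "image" (400x640x3 uint8, red, green, blue), "mtx" (3x3 intrinsics, pixels), "R" (3x3) and "t" (3): a world point X has camera coordinates R X + t; the wrist camera has in their place "T_tool_cam" (4x4, takes a point from camera to tool coordinates, whose origin is the TCP and whose axes are the tool frame's). Camera axes: x right, y down, z forward; pixel columns grow to the right and rows downward; lengths in m; the calibration is good to about 2 mm. A picture is of the moment at which its call begins: read the wrist's pose just before it. There is no depth.
- r.finish_job(): hands the job in, once; it reports no verdict.
The state is a dict: "clock": time; "q": joint angles; "qd": joint speeds; "joint_torque": joint torques, N m; "tool_pos": TCP position; "eef_rot": TCP orientation; "contact_force": force on the tool from outside, world axes, zero at the start; "moment": the same for the moment, N m; "opening": opening from 0.0 (shut) to 1.0 (fully open).
Only numpy, scipy, OpenCV 4.12 (cv2) and the standard library are available. Lean on these libraries where they do the work, as an engineer would, in place of code of your own. Each camera call takes 0.05 s, during which the arm holds its last target. There are 200 camera calls.

TASK

The brass nut in the middle of the vegetable slicer's disc has to come undone, and only one of the three socket keys in the tray fits it: find out which by trying them on the nut by feel, without forcing them, stand any that do not fit back upright in the tray, and leave everything else where it is. Finish while still holding the right key: pushed fully home over the nut, upright, gripped and lightly pressed down. Do not let go of it at the end.

Things in the scene. Friction and masses are not known exactly. Their poses are not given: they have to be found in the camera images.
- socket_a: one of three socket keys that look alike: steel cylinder 49 mm wide, 41 mm high, with a red upright grip tab on top (16 mm thick along x, 40 mm wide along y, 42 to 90 mm above the mouth); 0.16 to 0.26 kg. Origin: centre of the mouth (underside); z up. Stands mouth down in the tray. Bore: hexagonal, 24 mm deep, unseen; two of its flats are square to x (parallel to the tab's broad faces). Bore sizes differ between the keys
- socket_b: one of three socket keys that look alike: steel cylinder 49 mm wide, 41 mm high, with a red upright grip tab on top (16 mm thick along x, 40 mm wide along y, 42 to 90 mm above the mouth); 0.16 to 0.26 kg. Origin: centre of the mouth (underside); z up. Stands mouth down in the tray. Bore: hexagonal, 24 mm deep, unseen; two of its flats are square to x (parallel to the tab's broad faces). Bore sizes differ between the keys
- socket_c: one of three socket keys that look alike: steel cylinder 49 mm wide, 41 mm high, with a red upright grip tab on top (16 mm thick along x, 40 mm wide along y, 42 to 90 mm above the mouth); 0.16 to 0.26 kg. Origin: centre of the mouth (underside); z up. Stands mouth down in the tray. Bore: hexagonal, 24 mm deep, unseen; two of its flats are square to x (parallel to the tab's broad faces). Bore sizes differ between the keys
- tray: low dark steel tray, fixed, 110 mm (x) by 290 mm (y), rim 16 mm high, walls and floor 4 mm thick; the keys stand in it in a row along its y, about 90 mm apart. Origin: centre of its underside, on the bench
- slicer: vegetable slicer with its cover off, fixed: round white housing 182 mm wide with a black switch knob on its -x side; on it a steel disc (148 mm wide, top 53 mm above the bench), a black hub flange (60 mm wide, top 60 mm above the bench) and the brass nut. Origin: centre of its underside, on the bench; z up, along the nut's axis
- nut (a point): centre of the foot of the hex nut, on the flange; nut 30 mm across flats, 16 mm high, top chamfered 2.5 mm, does not turn; two flats square to the slicer's x. One key goes on, with 1.5 mm to spare a side, if its x and the slicer's agree to 10 degrees modulo 60; home: its origin at this point, mouth on the flange. The other two are too small and stop on the nut's top
- mug: white mug, 94 mm high, a bystander at the back; origin at the centre of its underside
- pepper_shaker: pepper shaker, 44 mm across, 90 mm high, a bystander; origin at the centre of its underside
- pen: white pen, 145 mm long, a bystander lying behind; origin under its middle
Things that resemble listed ones, but are neither listed nor needed, are in the scene too. What is shaped like the socket_b but green or purple is not meant.

How it is judged:
On the way, in this order (a step that is already met when the one before it is completed fails the run):
1. a key has been lifted clear of the tray (z of any of socket_a, socket_b, socket_c in the frame of tray above 0.03 m), for 0.1 s.
2. the fitting key is fully home over the nut (((z of socket_a in the frame of nut between -0.003 and 0.003 m and horizontal distance between socket_a and nut below 0.004 m and angle between socket_a's own z axis and vertical below 0.07 rad) or (z of socket_b in the frame of nut between -0.003 and 0.003 m and horizontal distance between socket_b and nut below 0.004 m and angle between socket_b's own z axis and vertical below 0.07 rad) or (z of socket_c in the frame of nut between -0.003 and 0.003 m and horizontal distance between socket_c and nut below 0.004 m and angle between socket_c's own z axis and vertical below 0.07 rad))), for 0.2 s.
At the end, for the whole second after the job is handed in: One key is home over the nut: mouth within 3 mm of the flange, 4 mm of the nut's axis, upright to 4 degrees, gripped (over 4 N) and pressed on the slicer (over 3 N); the other two stand upright (to 6 degrees) on the tray's floor, untouched by the fingers (((z of socket_a in the frame of nut between -0.003 and 0.003 m and horizontal distance between socket_a and nut below 0.004 m and angle between socket_a's own z axis and vertical below 0.07 rad and contact force between the fingers and socket_a above 4 N and contact force between socket_a and slicer above 3 N and x of socket_b in the frame of tray between -0.05 and 0.05 m and y of socket_b in the frame of tray between -0.14 and 0.14 m and z of socket_b in the frame of tray between 0 and 0.008 m and angle between each of socket_b, socket_c's own z axis and vertical below 0.1 rad and linear speed of each of socket_b, socket_c below 0.02 m/s and contact force between the fingers and socket_b below 0.2 N and x of socket_c in the frame of tray between -0.05 and 0.05 m and y of socket_c in the frame of tray between -0.14 and 0.14 m and z of socket_c in the frame of tray between 0 and 0.008 m and contact force between the fingers and socket_c below 0.2 N) or (z of socket_b in the frame of nut between -0.003 and 0.003 m and horizontal distance between socket_b and nut below 0.004 m and angle between socket_b's own z axis and vertical below 0.07 rad and contact force between the fingers and socket_b above 4 N and contact force between socket_b and slicer above 3 N and x of socket_a in the frame of tray between -0.05 and 0.05 m and y of socket_a in the frame of tray between -0.14 and 0.14 m and z of socket_a in the frame of tray between 0 and 0.008 m and angle between each of socket_a, socket_c's own z axis and vertical below 0.1 rad and linear speed of each of socket_a, socket_c below 0.02 m/s and contact force between the fingers and socket_a below 0.2 N and x of socket_c in the frame of tray between -0.05 and 0.05 m and y of socket_c in the frame of tray between -0.14 and 0.14 m and z of socket_c in the frame of tray between 0 and 0.008 m and contact force between the fingers and socket_c below 0.2 N) or (z of socket_c in the frame of nut between -0.003 and 0.003 m and horizontal distance between socket_c and nut below 0.004 m and angle between socket_c's own z axis and vertical below 0.07 rad and contact force between the fingers and socket_c above 4 N and contact force between socket_c and slicer above 3 N and x of socket_a in the frame of tray between -0.05 and 0.05 m and y of socket_a in the frame of tray between -0.14 and 0.14 m and z of socket_a in the frame of tray between 0 and 0.008 m and angle between each of socket_a, socket_b's own z axis and vertical below 0.1 rad and linear speed of each of socket_a, socket_b below 0.02 m/s and contact force between the fingers and socket_a below 0.2 N and x of socket_b in the frame of tray between -0.05 and 0.05 m and y of socket_b in the frame of tray between -0.14 and 0.14 m and z of socket_b in the frame of tray between 0 and 0.008 m and contact force between the fingers and socket_b below 0.2 N))); the arm keeps its last pose, push and grip.
It fails at once if the mug, pepper shaker or pen is moved by more than 3 cm (distance of any of mug, pepper_shaker, pen from where it was at the start of the episode above 0.03 m).
It fails at once if a key is forced: pressed on the slicer with more than 60 N (contact force between any of socket_a, socket_b, socket_c and slicer above 60 N).
It also fails if it takes over 72 s, if anything falls off the work surface, if the arm or the gripper's body presses on something with over 40 N, if the wrist force passes 120 N, or if a joint passes its speed limit or range.

## Working session

There is one attempt and no reset: what is moved stays moved. The work goes in short steps, Python scripts to look and compute and a shell command to move; the robot and the scene stay as the last step left them, time stands still between calls to the robot, and variables do not carry over. Pictures are saved under pics/ and viewed, about 8 in all and at most 12, crops included, and the job is handed in when it is done.

```bash
ls; mkdir -p pics
python3 - <<'E'
from plant import r
import cv2,pickle
s=r.get_state();print({k:s[k] for k in('clock','tool_pos','eef_rot','contact_force','opening')})
d={}
for n in('scene','top'):
    d[n]=r.snapshot(n);cv2.imwrite(f'pics/{n}0.png',d[n]['image'][:,:,::-1]);print(n,d[n]['mtx'],d[n]['R'],d[n]['t'])
pickle.dump(d,open('d0.pkl','wb'))
E
```

```text
pics
{'clock': 0.0, 'tool_pos': array([ 0.26068892, -0.56737005,  0.24592531]), 'eef_rot': array([ 8.41921144e-01, -5.39599817e-01, -7.97958368e-04, -4.33531020e-04]), 'contact_force': array([ 0.27848717, -0.32248525, -0.89021548]), 'opening': 0.9976409291827821}
scene [[379.28737311   0.         315.50530033]
 [  0.         379.28737311 190.15725714]
 [  0.           0.           1.        ]] [[ 0.83071204 -0.55665365  0.00736401]
 [-0.42958591 -0.64938601 -0.62749801]
 [ 0.35408114  0.51810668 -0.77858334]] [-0.50828479  0.31815593  0.84800228]
top [[519.73460078   0.         308.92473014]
 [  0.         519.73460078 202.1093647 ]
 [  0.           0.           1.        ]] [[-0.01514567 -0.99987005  0.00552249]
 [-0.99685542  0.0146699  -0.07787215]
 [ 0.07778102 -0.00668455 -0.99694806]] [0.01598228 0.59384663 1.32088307]
```

View pics/scene0.png

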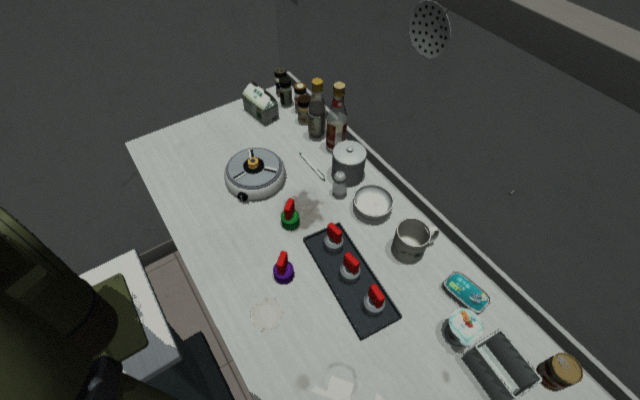

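View pics/top0.png

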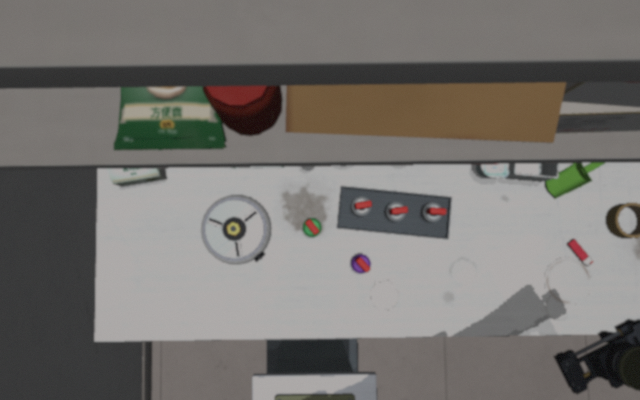

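The scene and top views show three red-tabbed steel keys in the tray, at top px (362,206), (397,212), (434,212) and scene px (334,237), (350,265), (374,298). These could be mistaken for them:
- green-bodied key, top (312,227), scene (290,215)
- purple-bodied key, top (361,264), scene (283,268)
- red object, top (579,252)

The slicer nut is at top (234,229), scene (253,163), with the knob at (259,256). I choose the three in the tray.

```bash
cat > h.py <<'E'
import numpy as np,cv2
from scipy.spatial.transform import Rotation as Ro
def ray(c,p):
    return -c['R'].T@c['t'], c['R'].T@np.linalg.solve(c['mtx'],[p[0],p[1],1.])
def onz(c,p,z):
    o,d=ray(c,p); return o+d*(z-o[2])/d[2]
def tri(c1,p1,c2,p2):
    o1,d1=ray(c1,p1);o2,d2=ray(c2,p2)
    a=np.linalg.lstsq(np.c_[d1,-d2],o2-o1,rcond=None)[0]
    A=o1+a[0]*d1;B=o2+a[1]*d2;return (A+B)/2,np.linalg.norm(A-B)
def red(im):
    h=cv2.cvtColor(im,cv2.COLOR_RGB2HSV);return (((h[...,0]<8)|(h[...,0]>172))&(h[...,1]>150)&(h[...,2]>80)).astype(np.uint8)
def yel(im):
    h=cv2.cvtColor(im,cv2.COLOR_RGB2HSV);return ((h[...,0]>15)&(h[...,0]<35)&(h[...,1]>100)&(h[...,2]>90)).astype(np.uint8)
def blobs(m,amin=20):
    n,l,s,c=cv2.connectedComponentsWithStats(m)
    out=[]
    for i in range(1,n):
        if s[i,4]>=amin:
            k=cv2.findContours((l==i).astype(np.uint8),cv2.RETR_EXTERNAL,cv2.CHAIN_APPROX_NONE)[0][0]
            out.append((c[i],s[i,4],k[:,0].astype(float)))
    return out
def wcam():
    from plant import r
    s=r.get_state();d=r.snapshot('wrist')
    T=np.eye(4);T[:3,:3]=Ro.from_quat(s['eef_rot']).as_matrix();T[:3,3]=s['tool_pos']
    W=np.linalg.inv(T@d['T_tool_cam']);d['R']=W[:3,:3];d['t']=W[:3,3];return s,d
E
python3 - <<'E'
from h import *;import pickle
d=pickle.load(open('d0.pkl','rb'))
T,S=d['top'],d['scene']
print('cam',-T['R'].T@T['t'],-S['R'].T@S['t'])
for n,f in(('red',red),('yel',yel)):
  for k in'top','scene':
    for c,a,_ in blobs(f(d[k]['image'])):print(n,k,c.round(1),a)
for a,b in(((362,206),(334,232)),((397,212),(350,261)),((434,212),(375,293)),((361,264),(281,260)),((312,227),(289,207)),((234,229),(253,163))):
    print(tri(T,a,S,b))
for p in((234,229),):print('nut',onz(T,p,.076))
print('knob',onz(T,(259,256),.03),'slicer',onz(T,(236,229),.05))
for p in((340,187),(451,198),(448,238),(338,228)):print('tray',onz(T,p,.016))
for p in((338,194),(410,240),(303,146),(327,182)):print('mug/shaker/pen',p,onz(S,p,0.0))
s=__import__('plant').r.snapshot('wrist');print(s['T_tool_cam'],s['mtx'])
E
```

```text
cam [0.48948166 0.01609804 1.36300767] [ 0.25865198 -0.51568821  0.86362567]
red top [235.8  94. ] 808
red top [362.8 204.6] 72
red top [398.7 210.1] 76
red top [436.9 210.9] 80
red top [311.6 226.4] 80
red top [577.3 249.5] 128
red top [362.1 263.7] 82
red scene [288.6 204.6] 76
red scene [334.6 228.7] 91
red scene [281.6 258.7] 100
red scene [351.3 259.2] 125
red scene [377.  292.1] 131
yel top [430.6 109.7] 13777
yel top [166.6 123.6] 98
yel top [231.7 228.2] 65
yel scene [316.9  80.7] 66
yel scene [252.5 162.4] 80
yel scene [567.2 369.3] 485
(array([ 0.57981375, -0.1251053 ,  0.07580086]), np.float64(0.003524995765163491))
(array([ 0.56344354, -0.21127254,  0.07861746]), np.float64(0.0035850945339578762))
(array([ 0.56218011, -0.30346367,  0.07751268]), np.float64(0.003767930412387339))
(array([ 0.43495851, -0.11873576,  0.07278363]), np.float64(0.00015375398588311542))
(array([5.28605224e-01, 5.13610449e-04, 7.53448695e-02]), np.float64(0.0012848110145229216))
(array([0.52652764, 0.19453708, 0.06860103]), np.float64(0.0007907107055814114))
nut [0.52595249 0.19366735 0.076     ]

[... 226 characters left out ...]
63 -0.06722377  0.016     ]
mug/shaker/pen (338, 194) [ 6.97889499e-01  1.10860655e-02 -1.11022302e-16]
mug/shaker/pen (410, 240) [ 0.76583576 -0.22008999  0.        ]
mug/shaker/pen (303, 146) [ 7.19611624e-01  2.33268923e-01 -1.11022302e-16]
mug/shaker/pen (327, 182) [0.69731115 0.06603882 0.        ]
[[ 9.99999750e-01 -4.59303534e-04  5.36914425e-04 -1.75003642e-03]
 [ 2.62178937e-04  9.46849724e-01  3.21676127e-01 -8.47710693e-02]
 [-6.56124258e-04 -3.21675906e-01  9.46849608e-01 -1.38280103e-01]
 [ 0.00000000e+00  0.00000000e+00  0.00000000e+00  1.00000000e+00]] [[324.80959324   0.         321.91204743]
 [  0.         324.80959324 201.04546661]
 [  0.           0.           1.        ]]
```

```bash
cat > go.py <<'E'
import sys;from h import *;from plant import r
# usage: go.py x y z yawdeg  -> shift in tool axes and turn, upright tool
x,y,z,w=map(float,sys.argv[1:5]);s=r.get_state();R=Ro.from_quat(s['eef_rot'])
a=np.radians(w);g=Ro.from_matrix(np.array([[np.cos(a),np.sin(a),0],[np.sin(a),-np.cos(a),0],[0,0,-1]]))
sh=R.inv().apply(np.array([x,y,z])-s['tool_pos'])
m=R.as_matrix();print('clk',s['clock'],'pos',s['tool_pos'].round(4),'yaw',np.degrees(np.arctan2(m[1,0],m[0,0])).round(2),'tilt z',m[:,2].round(4),'F',np.round(s['contact_force'],1),'open',round(s['opening'],3))
print('shift',sh.round(4),'turn',(R.inv()*g).as_rotvec().round(4))
E
python3 go.py 0.56 -0.18 0.25 0
```

```text
clk 0.15 pos [ 0.2608 -0.5675  0.2461] yaw -65.31 tilt z [-6.0e-04  1.2e-03 -1.0e+00] F [ 0.5 -1.  -0. ] open 0.999
shift [-0.2271 -0.4337 -0.0036] turn [-7.0000e-04  1.3000e-03 -1.1399e+00]
```

```bash
python3 -m pendant '[[[0,0,-1.14],[-0.227,-0.434,-0.003],1],[[0,0,-1.14],[-0.227,-0.434,-0.003],1],[[0,0,-1.14],[-0.227,-0.434,-0.003],1],[[0,0,-1.14],[-0.227,-0.434,-0.003],1],[[0,0,-1.14],[-0.227,-0.434,-0.003],1],[[0,0,-1.14],[-0.227,-0.434,-0.003],1],[[0,0,-1.14],[-0.227,-0.434,-0.003],1],[[0,0,-1.14],[-0.227,-0.434,-0.003],1],[[0,0,-1.14],[-0.227,-0.434,-0.003],1],[[0,0,-1.14],[-0.227,-0.434,-0.003],1]]'; python3 go.py 0.56 -0.18 0.25 0; python3 -c "
from plant import r;print(r.get_state()['q'])"
```

```text
clock: 1.15
tool_pos: [0.5621, -0.1772, 0.2497]
eef_rot: [1.0, 0.001, 0.0, -0.001]
contact_force: [0.4, -0.3, -0.2]
opening: 1.0
clk 1.15 pos [ 0.5621 -0.1772  0.2497] yaw 0.14 tilt z [ 6.0e-04  1.3e-03 -1.0e+00] F [ 0.4 -0.3 -0.2] open 1.0
shift [-0.0021  0.0028 -0.0003] turn [-0.0013 -0.0006  0.0024]
[ 0.50373116  0.66769712 -0.48031485  1.66470062  0.37178749  0.90092445
 -0.11962047]
```

```bash
python3 -m pendant '[[[0,0,0],[0,0,0],1],[[0,0,0],[0,0,0],1]]' >/dev/null
python3 - <<'E'
from h import *;import pickle
s,d=wcam();cv2.imwrite('pics/w1.png',d['image'][:,:,::-1]);pickle.dump(d,open('w1.pkl','wb'))
print(s['tool_pos'],s['clock'])
for c,a,k in blobs(red(d['image'])):
    q=cv2.minAreaRect(k.astype(np.float32));print(c.round(1),a,q,onz(d,c,.09).round(4))
E
```

```text
[ 0.56066038 -0.17954188  0.2493572 ] 1.35
[183.8 122.6] 922 ((184.25001525878906, 123.25001525878906), (24.748737335205078, 42.42640686035156), 45.0) [ 0.437  -0.1211  0.09  ]
[342.8 125.5] 791 ((342.3820495605469, 125.51126098632812), (45.65058517456055, 18.77220344543457), 84.5596694946289) [ 0.5792 -0.1234  0.09  ]
[326.1 216.5] 616 ((325.8536682128906, 215.31707763671875), (42.27524948120117, 16.199737548828125), 85.03025817871094) [ 0.5648 -0.211   0.09  ]
[322.4 296.1] 524 ((323.0, 293.5), (43.0, 16.0), 90.0) [ 0.5613 -0.303   0.09  ]
```

View pics/w1.png

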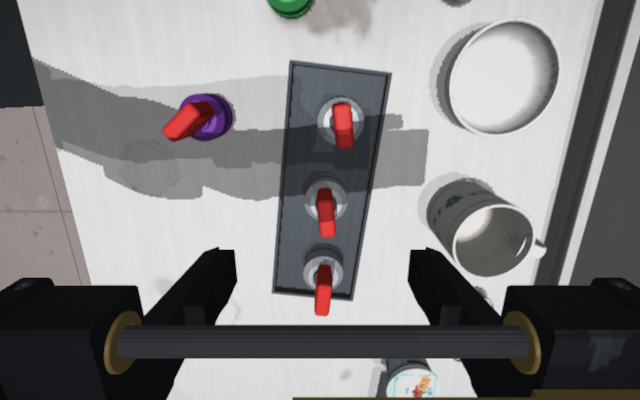

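The wrist view shows steel-bodied, red-tabbed keys in the tray at (343,125), (326,215), (322,293). The purple decoy at (205,118) and the green one at (290,5) are outside it, so the choice is confirmed. I'll take key 1, the one nearest the slicer, first.

```bash
python3 go.py 0.579 -0.126 0.061 5
```

```text
clk 1.4 pos [ 0.5598 -0.1813  0.2493] yaw -0.03 tilt z [-0.0015 -0.001  -1.    ] F [ 0.1 -0.5 -0.5] open 0.997
shift [ 0.0194 -0.0555  0.1882] turn [ 0.001   0.0016 -0.0878]
```

```bash
python3 -m pendant '[[[0,0,-0.088],[0.019,-0.055,0.04],1],[[0,0,-0.088],[0.019,-0.055,0.08],1],[[0,0,-0.088],[0.019,-0.055,0.12],1],[[0,0,-0.088],[0.019,-0.055,0.15],1],[[0,0,-0.088],[0.019,-0.055,0.17],1],[[0,0,-0.088],[0.019,-0.055,0.188],1],[[0,0,-0.088],[0.019,-0.055,0.188],1]]'; python3 go.py 0.579 -0.126 0.061 5
python3 - <<'E'
from h import *
s,d=wcam();cv2.imwrite('pics/w2.png',d['image'][:,:,::-1])
for c,a,k in blobs(red(d['image'])):print(c.round(1),a,cv2.minAreaRect(k.astype(np.float32)),k.min(0),k.max(0))
E
```

```text
clock: 2.1
tool_pos: [0.5769, -0.1278, 0.0594]
eef_rot: [0.999, 0.043, -0.003, 0.0]
contact_force: [-0.3, 0.2, 0.5]
opening: 0.998
clk 2.1 pos [ 0.5769 -0.1278  0.0594] yaw 4.88 tilt z [-0.0056 -0.0012 -1.    ] F [-0.3  0.2  0.5] open 0.998
shift [ 0.0023 -0.0016 -0.0016] turn [ 0.0007  0.0056 -0.002 ]
[ 25.6 211.2] 272 ((27.956890106201172, 210.23275756835938), (5.9087910652160645, 62.2392578125), 66.80140686035156) [  0. 199.] [ 57. 224.]
[329.4 277.8] 3672 ((329.5, 274.5), (99.0, 41.0), 90.0) [309. 225.] [350. 324.]
[ 38.3 248.8] 89 ((37.500003814697266, 249.50001525878906), (1.8439083099365234, 48.26702880859375), 49.39870071411133) [ 19. 234.] [ 56. 265.]
[ 23.4 257.1] 97 ((22.711772918701172, 257.7470703125), (1.8439083099365234, 51.08712387084961), 49.39870071411133) [  3. 241.] [ 42. 274.]
[ 13.6 260.7] 71 ((13.111773490905762, 261.04705810546875), (1.9523744583129883, 35.4681282043457), 49.398704528808594) [  0. 249.] [ 27. 273.]
[  4.3 263.2] 26 ((4.217640399932861, 263.17059326171875), (1.8439089059829712, 12.690431594848633), 49.398704528808594) [  0. 259.] [  9. 268.]
[285.1 381.7] 808 ((285.6208801269531, 381.7491455078125), (23.603551864624023, 40.115901947021484), 11.689369201660156) [270. 363.] [298. 399.]
[301.8 391.4] 23 ((302.0, 391.0), (2.0, 10.0), 0.0) [301. 386.] [303. 396.]
```

View pics/w2.png

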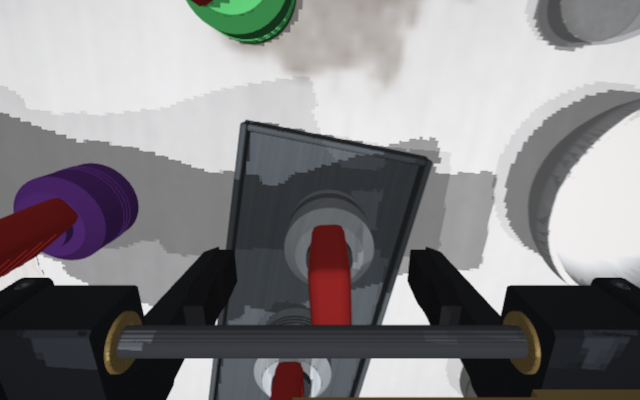

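The key 1 tab sits between the fingers at (330,275), 3 mm off-centre in x and parallel to the jaws. Next I'll shift and grip.

```bash
python3 -m pendant '[[[0,0,0],[0.003,0,0],1],[[0,0,0],[0.003,0,0],0],[[0,0,0],[0.003,0,0],0],[[0,0,0],[0.003,0,0],0],[[0,0,0],[0.003,0,0],0],[[0,0,0],[0.003,0,0],0],[[0,0,0],[0.003,0,0],0],[[0,0,0],[0.003,0,0],0]]' 30;  python3 - <<'E'
from h import *
s,d=wcam();p=onz(d,(330,270),.094);R=Ro.from_quat(s['eef_rot'])
print('front top edge in tool',R.inv().apply(p-s['tool_pos']), s['opening'],s['contact_force'],s['moment'])
for c,a,k in blobs(red(d['image']),1500):print(c.round(1),a,k.min(0),k.max(0))
E
```

```text
clock: 2.95
tool_pos: [0.5825, -0.1251, 0.0617]
eef_rot: [0.999, 0.044, -0.0, 0.0]
contact_force: [-0.6, -0.4, 0.0]
opening: 0.39
front top edge in tool [ 0.00297652 -0.02285637 -0.03229544] 0.3898550443692168 [-0.64154292 -0.38328944  0.02917505] [-0.03644397 -0.08688995 -0.03999409]
[314.9 279.6] 3454 [294. 227.] [336. 324.]
```

```bash
python3 -m pendant '[[[0,0,0],[0,0,0],0],[[0,0,0],[0,0,0],0],[[0,0,0],[0,0,0],0],[[0,0,0],[0,0,0],0],[[0,0,0],[0,0,0],0],[[0,0,0],[0,0,0],0]]' 30;  python3 - <<'E'
from h import *
s,d=wcam();R=Ro.from_quat(s['eef_rot'])
for c,a,k in blobs(red(d['image']),1500):
    print(c.round(1),a,k.min(0),k.max(0))
cv2.imwrite('pics/w3.png',d['image'][:,:,::-1])
print(s['opening'],s['moment'])
E
```

```text
clock: 3.6
tool_pos: [0.5826, -0.1252, 0.0616]
eef_rot: [0.999, 0.044, -0.0, 0.0]
contact_force: [-0.3, 0.5, -1.7]
opening: 0.179
[321.7 279.5] 3433 [301. 227.] [342. 324.]
0.1793428643110775 [ 0.00528886 -0.08378229  0.0114295 ]
```

```bash
python3 -m pendant '[[[0,0,0],[0,0,-0.02],0],[[0,0,0],[0,0,-0.06],0],[[0,0,0],[0,0,-0.1],0],[[0,0,0],[0,0,-0.13],0],[[0,0,0],[0,0,-0.13],0],[[0,0,0],[0,0,-0.13],0]]' 30; python3 go.py 0.583 0.124 0.19 39
```

```text
clock: 4.25
tool_pos: [0.5824, -0.1254, 0.1918]
eef_rot: [0.999, 0.044, 0.0, 0.0]
contact_force: [-0.3, -0.5, -2.0]
opening: 0.176
clk 4.25 pos [ 0.5824 -0.1254  0.1918] yaw 5.03 tilt z [ 4.e-04 -5.e-04 -1.e+00] F [-0.3 -0.5 -2. ] open 0.176
shift [ 0.0225 -0.2484  0.0017] turn [ 6.000e-04 -2.000e-04 -5.929e-01]
```

```bash
python3 -m pendant '[[[0,0,-0.1],[0.004,-0.04,0],0],[[0,0,-0.2],[0.008,-0.08,0],0],[[0,0,-0.3],[0.012,-0.12,0],0],[[0,0,-0.4],[0.016,-0.16,0],0],[[0,0,-0.5],[0.019,-0.2,0],0],[[0,0,-0.593],[0.022,-0.235,0],0],[[0,0,-0.593],[0.022,-0.248,0],0],[[0,0,-0.593],[0.022,-0.248,0],0],[[0,0,-0.593],[0.022,-0.248,0],0],[[0,0,-0.593],[0.022,-0.248,0],0]]' 30
python3 - <<'E'
from h import *;import pickle
s,d=wcam();cv2.imwrite('pics/w4.png',d['image'][:,:,::-1]);pickle.dump((s,d),open('w4.pkl','wb'))
for c,a,k in blobs(yel(d['image']),50):
    print(c.round(1),a,onz(d,c,.072),k.min(0),k.max(0))
print(s['tool_pos'],Ro.from_quat(s['eef_rot']).as_matrix().round(3))
E
```

```text
clock: 5.25
tool_pos: [0.5827, 0.1207, 0.1909]
eef_rot: [0.943, 0.332, -0.001, 0.001]
contact_force: [-0.3, 0.2, -1.8]
opening: 0.182
[326.6  73.7] 1237 [0.52517543 0.1990234  0.072     ] [306.  49.] [347.  98.]
[259.6 351. ] 136 [ 0.63522738 -0.04242487  0.072     ] [258. 328.] [261. 372.]
[384.3 351.2] 131 [0.73190573 0.03523536 0.072     ] [383. 329.] [386. 372.]
[0.58272092 0.12070402 0.1908754 ] [[ 0.779  0.627 -0.001]
 [ 0.627 -0.779 -0.003]
 [-0.003  0.001 -1.   ]]
```

View pics/w4.png

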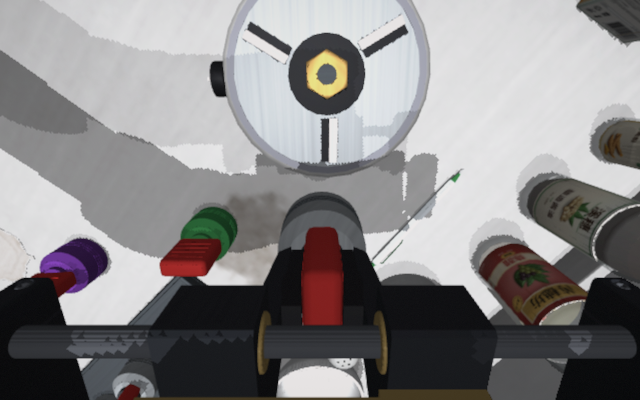

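Nut is at (326,74) with vertices up and down, so its flats are already square to the jaws (knob at left, 217,78). The held key's mouth rim is visible at about (322,193), so I can work out the key-to-nut offset.

Run:
```python
from h import *;import pickle
s,d=pickle.load(open('w4.pkl','rb'));im=d['image'];g=cv2.cvtColor(im,cv2.COLOR_RGB2GRAY)
R=Ro.from_quat(s['eef_rot'])
tl=lambda p,z:R.inv().apply(onz(d,p,z)-s['tool_pos'])
print('col322',g[180:232,322])
for row in(205,215,225):print(row,list(zip(range(270,296,1),g[row,270:296])),list(zip(range(345,372,1),g[row,345:372])))
# nut: hull corners ; angle
for c,a,k in blobs(yel(im),500):
    h=cv2.convexHull(k.astype(np.float32));print('poly',cv2.approxPolyDP(h,4,True)[:,0].tolist())
    w=np.array([tl(p,.074)[:2] for p in k]);print('nut tool',w.min(0),w.max(0),(w.min(0)+w.max(0))/2)
# hub flange dark blob around nut
m=(g<60).astype(np.uint8);n,l,st,c=cv2.connectedComponentsWithStats(m)
i=l[73,300];k=cv2.findContours((l==i).astype(np.uint8),0,1)[0][0];print('flange',st[i]);w=np.array([tl(p,.06)[:2] for p in k[:,0]]);print((w.min(0)+w.max(0))/2,np.ptp(w,0))
ktop=s['tool_pos'][2]-.057
for row in(191,193,195):print('mouth rim',row,tl((322,row),ktop))
```

```text
col322 [128 143 147 147 147 147 147 147 148 148 148 119  64  63  61  51  40  45
  41  45  59  63  64  64  64  64  63  63  62  68  84  94  95  95  94  94
  93  95  94  95  95  95  95  94  94  93  82  57  38  37  38  35]
205 [(270, np.uint8(111)), (271, np.uint8(112)), (272, np.uint8(112)), (273, np.uint8(114)), (274, np.uint8(116)), (275, np.uint8(119)), (276, np.uint8(122)), (277, np.uint8(127)), (278, np.uint8(131)), (279, np.uint8(134)), (280, np.uint8(136)), (281, np.uint8(135)), (282, np.uint8(134)), (283, np.uint8(133)), (284, np.uint8(133)), (285, np.uint8(133)), (286, np.uint8(134)), (287, np.uint8(134)), (288, np.uint8(134)), (289, np.uint8(135)), (290, np.uint8(131)), (291, np.uint8(109)), (292, np.uint8(75)), (293, np.uint8(55)), (294, np.uint8(48)), (295, np.uint8(40))] [(345, np.uint8(42)), (346, np.uint8(40)), (347, np.uint8(39)), (348, np.uint8(44)), (349, np.uint8(51)), (350, np.uint8(57)), (351, np.uint8(88)), (352, np.uint8(131)), (353, np.uint8(147)), (354, np.uint8(147)), (355, np.uint8(147)), (356, np.uint8(148)), (357, np.uint8(147)), (358, np.uint8(147)), (359, 
[... 2293 characters left out ...]
np.uint8(58)), (360, np.uint8(61)), (361, np.uint8(122)), (362, np.uint8(147)), (363, np.uint8(147)), (364, np.uint8(148)), (365, np.uint8(147)), (366, np.uint8(149)), (367, np.uint8(148)), (368, np.uint8(148)), (369, np.uint8(147)), (370, np.uint8(147)), (371, np.uint8(146))]
poly [[325.0, 49.0], [347.0, 64.0], [346.0, 86.0], [327.0, 98.0], [307.0, 87.0], [306.0, 62.0]]
nut tool [-0.01056178 -0.11361854] [ 0.01961989 -0.08020447] [ 0.00452906 -0.09691151]
flange [ 289   39   76   76 2542]
[ 0.00460762 -0.09480237] [0.05799775 0.05428616]
mouth rim 191 [ 0.00109218 -0.02579579  0.05696027]
mouth rim 193 [ 0.00109194 -0.02447764  0.05696216]
mouth rim 195 [ 0.00109171 -0.02315394  0.05696406]
```

```bash
python3 -m pendant '[[[0,0,0],[0.002,-0.04,0],0],[[0,0,0],[0.0037,-0.08,0],0],[[0,0,0],[0.0037,-0.0957,0.01],0],[[0,0,0],[0.0037,-0.0957,0.03],0],[[0,0,0],[0.0037,-0.0957,0.045],0],[[0,0,0],[0.0037,-0.0957,0.052],0],[[0,0,0],[0.0037,-0.0957,0.052],0],[[0,0,0],[0.0037,-0.0957,0.052],0]]' 25; python3 go.py 0.5265 0.194 0.133 39
python3 - <<'E'
from h import *;import pickle
s,d=wcam();cv2.imwrite('pics/w5.png',d['image'][100:340,200:440,::-1].repeat(2,0).repeat(2,1))
E
```

```text
clock: 6.1
tool_pos: [0.5259, 0.2001, 0.1402]
eef_rot: [0.943, 0.333, 0.0, 0.0]
contact_force: [-0.3, -0.3, -2.6]
opening: 0.18
clk 6.1 pos [0.5259 0.2001 0.1402] yaw 38.95 tilt z [ 7.e-04  2.e-04 -1.e+00] F [-0.3 -0.3 -2.6] open 0.18
shift [-0.0033  0.0051  0.0072] turn [ 0.0003 -0.0007 -0.0009]
```

View pics/w5.png

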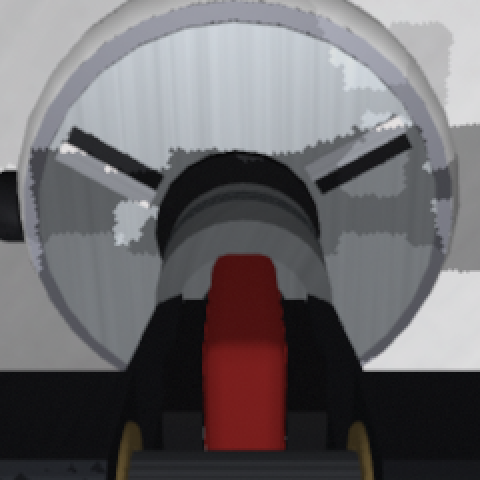

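The flange (black arc, top at crop 240,152) is nearly concentric with the key cylinder. I'll measure the residual numerically.

Run:
```python
from h import *
s,d=wcam();g=cv2.cvtColor(d['image'],cv2.COLOR_RGB2GRAY).astype(int);R=Ro.from_quat(s['eef_rot'])
tl=lambda p,z:R.inv().apply(onz(d,p,z)-s['tool_pos'])[:2].round(4)
print('col320',list(zip(range(170,200),g[170:200,320])))
for row in range(180,246,6):
    x=g[row];print(row,x[270:296],x[345:372])
```

```text
col320 [(170, np.int64(183)), (171, np.int64(183)), (172, np.int64(182)), (173, np.int64(183)), (174, np.int64(175)), (175, np.int64(126)), (176, np.int64(9)), (177, np.int64(28)), (178, np.int64(40)), (179, np.int64(38)), (180, np.int64(27)), (181, np.int64(17)), (182, np.int64(18)), (183, np.int64(18)), (184, np.int64(18)), (185, np.int64(18)), (186, np.int64(19)), (187, np.int64(18)), (188, np.int64(19)), (189, np.int64(18)), (190, np.int64(18)), (191, np.int64(39)), (192, np.int64(56)), (193, np.int64(58)), (194, np.int64(58)), (195, np.int64(49)), (196, np.int64(36)), (197, np.int64(42)), (198, np.int64(41)), (199, np.int64(44))]
180 [168 174 173 173 174 176 176 176 176 173 170 172 176 136  94  93  96  95
  93  93  95  96  95  96  96  96] [ 96  96  98  98  98  97  95  95  96  96  98 101 108 117 119 119 119 120
 120 120 120 118 118 118 119 139 154]
186 [16 27 24 16 17 17 18 25 47 67 78 88 93 93 94 93 94 94 92 81 51 17 14 18
 17 17] [ 19  46  78  94  96  95  94  97 109 117 117 117 118 119 121 123 124 114
 104  78  37  18  18  20  22  24  23]
192 [130 102  66  31  16  18  17  17  2
[... 1151 characters left out ...]
5  93  92  92 102 116 120 121 122]
228 [120 120 122 120 121 114 109 116 121  93  45  30  46  52  65  78  83  83
  85  85  85  84  84  84  83  83] [ 88  86  86  87  88  89  88  86  84  83  82  80  81  77  65  55  66  96
 107 114 117 118 119 119 121 121 121]
234 [121 121 121 120 120 121 122 122 120 120  92  73  81  82  82  82  83  84
  84  83  83  83  82  82  84  85] [ 89  88  87  86  85  84  82  81  81  80  82  82  83  84  84  85  85  76
 102 118 118 117 118 119 120 121 119]
240 [122 120 121 121 120 120 121 122 114  92  81  82  81  80  81  82  84  84
  82  82  81  81  83  88  93  95] [ 98  97  95  92  89  84  82  82  83  83  84  84  85  84  84  84  83  83
  82  92 110 117 118 119 120 121 119]
```

Run:
```python
from h import *
s,d=wcam();R=Ro.from_quat(s['eef_rot']);print(s['tool_pos'],s['clock'])
tl=lambda p,z:R.inv().apply(onz(d,p,z)-s['tool_pos'])[:2].round(4)
m=s['tool_pos'][2]-.057
print('flange front',tl((318.2,175.3),.06)+[0,.03],'sides',tl((278,210),.06),tl((358.6,210),.06))
print('key front',tl((321.5,190.7),m)+[0,.0245],'sides',tl((287.5,210),m),tl((356,210),m))
# fit circles with several rows
def fit(P):
    A=np.c_[2*P,np.ones(len(P))];x=np.linalg.lstsq(A,(P**2).sum(1),rcond=None)[0];return x[:2].round(4),np.sqrt(x[2]+x[:2]@x[:2]).round(4)
F=[(318.2,175.3),(290.4,186),(346.2,186),(284.6,192),(352,192),(281.3,198),(355.1,198),(278.7,204),(357.4,204),(278,210),(358.6,210)]
print(fit(np.array([tl(p,.06) for p in F])))
K=[(321.5,190.7),(291.8,204),(351.6,204),(287.6,210),(356,210),(284.8,216),(358.2,216)]
print(fit(np.array([tl(p,m) for p in K])))
```

```text
[0.52594656 0.20051147 0.14047951] 6.2
flange front [-1.5e-03  1.0e-04] sides [-0.0305 -0.0043] [ 0.0274 -0.0042]
key front [ 0.0008 -0.0015] sides [-0.021  -0.0131] [ 0.0229 -0.013 ]
(array([-0.0016, -0.0006]), np.float64(0.0292))
(array([ 0.0009, -0.001 ]), np.float64(0.025))
```

```bash
python3 -m pendant '[[[0,0,0],[-0.0025,0.0012,0],0],[[0,0,0],[-0.0025,0.0012,0.002],0],[[0,0,0],[-0.0025,0.0012,0.004],0],[[0,0,0],[-0.0025,0.0012,0.006],0],[[0,0,0],[-0.0025,0.0012,0.0075],0],[[0,0,0],[-0.0025,0.0012,0.009],0],[[0,0,0],[-0.0025,0.0012,0.009],0]]' 25; python3 go.py 0.5265 0.194 0.117 39
```

```text
clock: 6.95
tool_pos: [0.5244, 0.198, 0.1305]
eef_rot: [0.943, 0.334, 0.0, 0.0]
contact_force: [-0.0, -0.2, -1.2]
opening: 0.178
clk 6.95 pos [0.5244 0.198  0.1305] yaw 39.02 tilt z [ 3.e-04 -1.e-04 -1.e+00] F [-0.  -0.2 -1.2] open 0.178
shift [-0.0008  0.0044  0.0135] turn [ 0.0003 -0.0002  0.0003]
```

```bash
python3 -m pendant '[[[0,0,0],[0,0,0.001],0],[[0,0,0],[0,0,0.002],0],[[0,0,0],[0,0,0.003],0],[[0,0,0],[0,0,0.003],0]]'; python3 go.py 0.5265 0.194 0.117 39
```

```text
clock: 7.35
tool_pos: [0.5243, 0.198, 0.1276]
eef_rot: [0.943, 0.334, 0.0, 0.0]
contact_force: [0.7, -0.1, -3.2]
opening: 0.184
clk 7.35 pos [0.5243 0.198  0.1276] yaw 39.02 tilt z [ 4.e-04 -1.e-04 -1.e+00] F [ 0.7 -0.1 -3.2] open 0.184
shift [-0.0008  0.0044  0.0106] turn [ 0.0003 -0.0003  0.0003]
```

```bash
python3 -m pendant '[[[0,0,0],[0,0,0.001],0],[[0,0,0],[0,0,0.002],0],[[0,0,0],[0,0,0.003],0],[[0,0,0],[0,0,0.004],0],[[0,0,0],[0,0,0.005],0],[[0,0,0],[0,0,0.005],0]]'; python3 go.py 0.5265 0.194 0.117 39
```

```text
clock: 7.95
tool_pos: [0.5243, 0.1979, 0.1226]
eef_rot: [0.943, 0.334, 0.0, 0.0]
contact_force: [2.7, -0.6, -3.7]
opening: 0.181
clk 7.95 pos [0.5243 0.1979 0.1226] yaw 39.01 tilt z [ 2.e-04 -1.e-04 -1.e+00] F [ 2.7 -0.6 -3.7] open 0.181
shift [-0.0007  0.0044  0.0056] turn [ 0.0002 -0.0001  0.0002]
```

```bash
python3 -m pendant '[[[0,0,0],[0.0003,0.0006,0.001],0],[[0,0,0],[0.0003,0.0006,0.002],0],[[0,0,0],[0.0003,0.0006,0.003],0],[[0,0,0],[0.0003,0.0006,0.004],0],[[0,0,0],[0.0003,0.0006,0.005],0],[[0,0,0],[0.0003,0.0006,0.005],0]]'; python3 go.py 0.5265 0.194 0.117 39;  python3 - <<'E'
from h import *
s,d=wcam();cv2.imwrite('pics/w6.png',d['image'][100:340,200:440,::-1].repeat(2,0).repeat(2,1))
E
```

```text
clock: 8.55
tool_pos: [0.5245, 0.1978, 0.1176]
eef_rot: [0.943, 0.334, -0.0, -0.0]
contact_force: [-0.0, -0.3, -2.8]
opening: 0.18
clk 8.55 pos [0.5245 0.1978 0.1176] yaw 39.03 tilt z [-5.e-04 -1.e-04 -1.e+00] F [-0.  -0.3 -2.8] open 0.18
shift [-0.0008  0.0042  0.0006] turn [-0.0002  0.0004  0.0005]
```

View pics/w6.png

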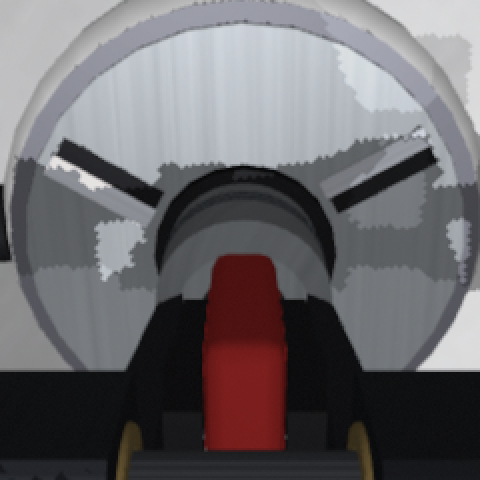

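The key sits concentric in the flange and has passed the nut top without contact force, so key 1 appears to fit. Next I'll press down gently to find the flange.

```bash
python3 -m pendant '[[[0,0,0],[0,0,0.0005],0],[[0,0,0],[0,0,0.001],0],[[0,0,0],[0,0,0.001],0]]' 35; python3 -m pendant '[[[0,0,0],[0,0,0.0005],0],[[0,0,0],[0,0,0.0005],0]]' | grep -E 'pos|force'
```

```text
clock: 8.9
tool_pos: [0.5244, 0.1978, 0.1174]
eef_rot: [0.943, 0.334, -0.0, 0.0]
contact_force: [-2.2, -1.0, 6.4]
opening: 0.181
tool_pos: [0.5245, 0.1978, 0.1174]
contact_force: [-2.7, -0.6, 9.9]
```

Contact came at TCP z 0.1174, so the mouth is at about 0.060. That is flange height; the nut top is at 0.076. I'll hold, then do final checks.

```bash
python3 -m pendant '[[[0,0,0],[0,0,0],0],[[0,0,0],[0,0,0],0],[[0,0,0],[0,0,0],0],[[0,0,0],[0,0,0],0],[[0,0,0],[0,0,0],0],[[0,0,0],[0,0,0],0]]' | grep -E 'pos|force|open'
python3 - <<'E'
from h import *;from plant import r
s,d=wcam()
for c,a,k in blobs(red(d['image']),1500):print(c.round(1),a,k.min(0),k.max(0))
o=cv2.imread('pics/w3.png')[...,::-1].copy()
for c,a,k in blobs(red(o),1500):print('at grip',c.round(1),a,k.min(0),k.max(0))
t=r.snapshot('top')
for c,a,k in blobs(red(t['image'])):print('top',c.round(1),a)
cv2.imwrite('pics/fin.png',r.snapshot('scene')['image'][100:340,180:440,::-1].repeat(2,0).repeat(2,1))
E
```

```text
tool_pos: [0.5244, 0.1978, 0.1174]
contact_force: [-3.4, -1.8, 10.1]
opening: 0.179
[321.9 296.8] 2120 [302. 269.] [342. 324.]
at grip [321.7 279.5] 3433 [301. 227.] [342. 324.]
top [235.9  94.1] 842
top [398.7 210.1] 76
top [436.9 210.9] 80
top [311.6 226.4] 79
top [577.3 249.6] 127
top [362.2 263.9] 82
```

View pics/fin.png

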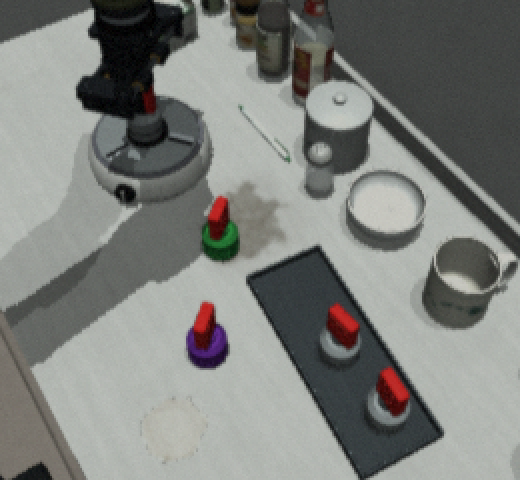

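The scene view shows the key down on the slicer hub (crop 147,125). The other two stand upright in the tray (340,335), (389,395), and the bystanders have not moved. Handing in now.

```bash
python3 -c "
from plant import r
print(r.finish_job());s=r.get_state();print(s['clock'],s['contact_force'],s['tool_pos'])"
```

```text
the job is handed in; nothing more can be done
None
the job is handed in; nothing more can be done
```

I handed the job in at about 9.7 s with the fitting key on the nut, gripped at 35 N and lightly pressed down. No verdict was reported. The fitting key is the one nearest the slicer. It was the first I tried, so I never lifted the other two.

**Fit:** The key slid past the nut's top with only 1–3 N of force. It stopped firmly with its mouth at about z 0.060 m, which is the flange height; a key that was too small would have stopped near 0.076 m.

**Last checks:**
- **Press and grip:** The reading was steady at about 10 N upward, so roughly 12 N of press once the key's weight is counted. The jaws were closed on the tab at 0.18 opening.
- **Position:** The tool was upright, and the key looked concentric with the flange in the last wrist close-up, just before the final press.
- **Other keys:** In the top view, the tab positions of the two remaining tray keys were unchanged from the start. The last scene picture shows both upright in the tray.
- **Bystanders:** The mug, pepper shaker and pen look untouched in that picture; I did not measure them.

**What disagreed:**
- **First alignment:** The first move over the nut was about 2.5 mm off because the arm was still settling when I measured. I corrected it from a second look before lowering the key.
- **Sideways force:** About 4 N remained at the end, probably light contact with the nut's flats.
- **Slip check:** The final colour comparison of the tab was inconclusive because the lighting had changed. The close-ups before and after lowering matched.

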